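# Vent the vacuum drying pot and fit its hammer-head bolts to the strut

## Robot

A 6-joint arm with a two-finger parallel gripper is mounted at the origin on the work surface. World frame = base frame: x ahead of the robot, y to its left, z up, the work surface at z = 0. Lengths are in m, angles in degrees, forces in N, time in s.
With the tool pointing down it reaches from about 0.35 to 0.8 m from the base axis. Payload 7.3 kg.
Tool frame: the origin (TCP) lies on the centre line of the jaws, within the pads' length; the fingertips stand 14 mm ahead of it and the grasp point (between the pads) lies 5 mm behind it; z points along the fingers, y is the line along which they close (so a half turn about z gives the same grasp; the last joint's range is limited). The gripper opens to 85 mm and grips with 20 to 120 N. Pads are 22 mm wide; open, the fingers measure 114 mm over their backs; the gripper's body (76 mm by 85 mm) begins 54 mm behind the grasp point. The pads swing forward as they close: fully open they stand 13 mm farther back than shut.
Start: joints at [59.702, 19.595, 87.324, -0, 73.075, -8.365], TCP at [0.196, 0.487, 0.245] pointing down, gripper open.
Joint ranges: [-145.02, 145.02], [-44.19, 115.74], [2.07, 154.8], [-57.11, 237.11], [16.16, 152.29], [-177.93, 177.93]. Speed limits (degrees/s): [147.25, 147.25, 180, 180, 180, 180].

## Interface

Orientations are given as a 3x3 rotation matrix whose columns are the frame's x, y, z axes.
In Python, from bench import env gives the robot as it stands. The module is installed in compiled form; this text tells all that it offers. Calls block until the motion is done:
- env.move_pose(position, orientation): joint-space move of the TCP to a pose.
- env.move_l(position, rotation=None, feed=0.15, guard=None): straight line of the TCP; rotation=None keeps the orientation; feed is the mean speed in m/s. With guard (N) it stops when the force on the tool has changed by that much, and returns True; else False.
- env.move_joints(angles): joint-space move.
- env.gripper_to(opening, grip_force=None): finger opening in m; grip_force is the grip in N (None keeps the last); returns when the fingers have stopped.
- env.pause(seconds).
- env.ik(position, orientation): joint angles nearest the present ones, or None.
- env.get_obs(): the state.
- env.get_image(name): name is "side" or "top"; returns a dict with "frame" (384x512x3 uint8, blue, green, red), "fx", "fy", "cx", "cy" (pixels), "k1" (the pictures are not rectified: a ray, as slopes to the right and down, at radius r is drawn at 1 + k1 r^2 times it, then the intrinsics apply), "R" (3x3) and "t" (3): a world point X has camera coordinates R X + t. Camera axes: x right, y down, z forward; pixel columns grow to the right and rows downward; lengths in m; the calibration is good to about 2 mm. A picture is of the moment at which its call begins. There is no depth.
A pose or a line that the arm cannot do raises env.IKError and nothing moves.
- env.finish_job(): hands the job in; it is judged then, once.
The state is a dict: "clock": time; "joints": joint angles; "joint_velocities": joint speeds; "tau": joint torques, N m; "tcp_pos": TCP position; "ee_rot": TCP orientation; "force": force on the tool from outside, world axes, zero at the start; "wrist_torque": the same for the moment, N m; "grip_width": finger opening in m; "gripper_force": force on a finger pad.
Only numpy, scipy, OpenCV 4.12 (cv2) and the standard library are available. Lean on these libraries where they do the work, as an engineer would, in place of code of your own. Each camera call takes 0.05 s, during which the arm holds its last target. There are 200 camera calls.

## Task

The washed hammer-head bolts have finished drying in the vacuum pot: open the vent tap fully to let the air in, then lift the lid off and lay it flat on the rubber mat. Fit every bolt from the pot into the length of slotted strut, head down through the slot and then a quarter turn so that the head catches under both lips, and leave the bolts standing there. When the pot is empty put the lid back on squarely, with its tap still open, and then shut the tap.

Things in the scene. Friction and masses are not known exactly. Their poses are not given: they have to be found in the camera images.
- pot: vacuum drying pot: fixed upright open steel cylinder 112 mm high, 178 mm outside and 172 mm inside diameter, its rim a flat flange 190 mm outside, 160 mm inside and 5 mm thick, and a brass hose nozzle on its side (own -x). Origin at the centre of its underside on the table, z up
- pot_rim (a point): centre of the pot's mouth, at the height of its rim (112 mm above the table)
- pot_rack (a point): centre of the aluminium drying rack inside the pot, at pocket-floor height (10 mm above the pot's underside); axes as the pot's. Four rectangular pockets 36 x 22 mm and 5 mm deep, centred 38 mm from here towards +x, -x, +y and -y, the long side of each tangential
- lid: round clear lid, 0.6 to 0.8 kg. Origin at the centre of its underside, z up. From below: plug 152 mm in diameter for 5 mm, then 156 mm for 6 mm; disc 190 mm, from 11 to 25 mm up. On its top: black knob in the centre, vent tap 58 mm towards +x, gauge (42 mm diameter, to 57 mm up) 58 mm towards -x. The vacuum holds it down while the tap is shut; from 1.3 rad of tap opening it is free
- pot_seat (a point): where the lid's origin lies when seated on the pot, 101 mm above the pot's underside: plug in the mouth (2 mm play all round), disc resting on the rim, any heading about the vertical. With the tap shut the lid will not go home
- lid_knob (a point): on the axis of the lid's round black lifting knob (32 mm diameter, from 25 to 70 mm above the lid's origin), 49 mm above the lid's origin: a good height to grip it. Gripped on the lid's +y and -y sides the fingers keep clear of tap and gauge
- tap (a joint): angle of the vent tap: 0 shut, 1.5 fully open; opens clockwise seen from above, about the vertical, with light friction (0.04 N m); stays where it is left
- tap_grip (a point): on the tap's axis, 60 mm above the lid's origin, where to grip its steel bar handle: 52 mm long, 12 mm thick, from 15 mm below to 11 mm above this point, on a stem up to 20 mm thick. The bar lies along this point's y, which turns with it: shut, along the lid's y; open, along the line from knob to tap
- strut: loose slotted strut channel, 0.8 to 1 kg, 300 mm long (its x), 41 mm wide, slot upward, on two flat-bar feet 105 mm wide and 5 mm thick, 115 mm either side of the middle. Origin at the centre of the underside of the feet, z up. Inside it is 37 mm wide, its floor 7.5 mm above the origin; the ends are open
- strut_slot (a point): middle of the strut's slot at the height of its top face, 26 mm above the strut's underside; axes as the strut's. The slot is 22 mm wide and runs the whole length; its lips are turned down 7 mm, so their undersides are 19 mm above the strut's underside
- mat: fixed black rubber mat, 220 x 220 x 4 mm, origin at the centre of its underside
- bolt0: steel hammer-head bolt (may be absent; all alike), 0.15 kg, 85 mm long, standing on its head in the rack pocket towards the pot's +x. Origin at the centre of the head's underside, z up the shank, x along the head's long side. Head 31 x 17 x 8 mm, corners cut so that it can turn inside the strut; round shank 16 mm; a dark groove across the shank's end runs along x
- bolt1: steel hammer-head bolt (may be absent; all alike), 0.15 kg, 85 mm long, standing on its head in the rack pocket towards the pot's -x. Origin at the centre of the head's underside, z up the shank, x along the head's long side. Head 31 x 17 x 8 mm, corners cut so that it can turn inside the strut; round shank 16 mm; a dark groove across the shank's end runs along x
- bolt2: steel hammer-head bolt (may be absent; all alike), 0.15 kg, 85 mm long, standing on its head in the rack pocket towards the pot's +y. Origin at the centre of the head's underside, z up the shank, x along the head's long side. Head 31 x 17 x 8 mm, corners cut so that it can turn inside the strut; round shank 16 mm; a dark groove across the shank's end runs along x
- bolt3: steel hammer-head bolt (may be absent; all alike), 0.15 kg, 85 mm long, standing on its head in the rack pocket towards the pot's -y. Origin at the centre of the head's underside, z up the shank, x along the head's long side. Head 31 x 17 x 8 mm, corners cut so that it can turn inside the strut; round shank 16 mm; a dark groove across the shank's end runs along x
Things that resemble listed ones, but are neither listed nor needed, are in the scene too. What is shaped like the lid but pink is not meant.

How it is judged (in metres and radians):
On the way, in this order (a step that is already met when the one before it is completed fails the run):
1. the vent tap is opened (past 1.3 rad) with the lid still seated on the pot (value of joint tap above 1.3 rad and z of lid in the frame of pot below 0.104 m and horizontal distance between lid and pot_rim below 0.006 m and angle between lid's own z axis and vertical below 0.03 rad), for 0.2 s.
2. the lid lies flat on the rubber mat, let go (z of lid in the frame of mat below 0.008 m and horizontal distance between lid and mat below 0.07 m and angle between lid's own z axis and vertical below 0.06 rad and linear speed of lid below 0.02 m/s and contact force between the fingers and lid below 0.1 N), for 0.2 s.
3. every bolt stands in the strut with its head turned across under the lips (z of bolt0 in the frame of strut between 0.005 and 0.013 m and y of bolt0 in the frame of strut between -0.006 and 0.006 m and x of bolt0 in the frame of strut between -0.14 and 0.14 m and angle between the x axis of each of bolt0, bolt1, bolt2, bolt3 and the y axis of strut, either way round below 0.35 rad and angle between the z axis of each of bolt0, bolt1, bolt2, bolt3 and the z axis of strut, either way round below 0.15 rad and z of bolt1 in the frame of strut between 0.005 and 0.013 m and y of bolt1 in the frame of strut between -0.006 and 0.006 m and x of bolt1 in the frame of strut between -0.14 and 0.14 m and z of bolt2 in the frame of strut between 0.005 and 0.013 m and y of bolt2 in the frame of strut between -0.006 and 0.006 m and x of bolt2 in the frame of strut between -0.14 and 0.14 m and z of bolt3 in the frame of strut between 0.005 and 0.013 m and y of bolt3 in the frame of strut between -0.006 and 0.006 m and x of bolt3 in the frame of strut between -0.14 and 0.14 m), for 0.2 s.
4. the lid is seated on the pot again with the tap still open (past 1.0 rad) (value of joint tap above 1 rad and z of lid in the frame of pot below 0.104 m and horizontal distance between lid and pot_rim below 0.006 m and angle between lid's own z axis and vertical below 0.03 rad), for 0.2 s.
At the end, for the whole second after the job is handed in: Every bolt stands in the strut (within 0.15 rad, 6 mm of mid-slot, 140 mm of mid-strut), head underside 5 to 13 mm above the strut's underside and turned across within 0.35 rad; lid seated on the pot (origin below 104 mm, within 6 mm, level within 0.03 rad); tap below 0.25 rad; all at rest (all of step 3 and z of lid in the frame of pot below 0.104 m and horizontal distance between lid and pot_rim below 0.006 m and angle between lid's own z axis and vertical below 0.03 rad and value of joint tap below 0.25 rad and linear speed of each of bolt0, bolt1, bolt2, bolt3, lid below 0.02 m/s); the robot touches nothing.
Of bolt0, bolt1, bolt2, bolt3 only 2 to 4 are there at a start; the rules pass over those that are not, and their reading is None.
At some moment in a run one of lid, strut may be knocked a few centimetres aside while the robot is not near it.
It also fails if it takes over 210 s, if anything falls off the work surface, if the arm or the gripper's body presses on something with over 40 N, if the wrist force passes 120 N, or if a joint passes its speed limit or range.

## Working session

There is one attempt and no reset: what is moved stays moved. The work goes in short steps, each a Python script; the robot and the scene stay as the last script left them, time stands still between calls to the robot, and variables do not carry over. Pictures are saved under pics/ and viewed, at most 14 in all, crops included, and the job is handed in when it is done.

```bash
mkdir -p pics; cat > h.py <<'E'
import numpy as np, cv2
from bench import env
def cam(n,save=None):
    d=env.get_image(n)
    if save: cv2.imwrite('pics/'+save,d['frame'])
    return d
def ray(d,u,v):
    x=(u-d['cx'])/d['fx'];y=(v-d['cy'])/d['fy']
    rd=np.hypot(x,y);r=rd
    for _ in range(30): r=rd/(1+d['k1']*r*r)
    s=1 if rd==0 else r/rd
    R=np.array(d['R']);t=np.array(d['t'])
    return -R.T@t, R.T@np.array([x*s,y*s,1.])
def onz(d,u,v,z):
    o,w=ray(d,u,v); return o+w*(z-o[2])/w[2]
def proj(d,X):
    c=np.array(d['R'])@np.array(X)+np.array(d['t']);x,y=c[0]/c[2],c[1]/c[2]
    f=1+d['k1']*(x*x+y*y); return np.array([d['fx']*x*f+d['cx'],d['fy']*y*f+d['cy']])
def two(d1,p1,d2,p2):
    o1,w1=ray(d1,*p1);o2,w2=ray(d2,*p2)
    s=np.linalg.lstsq(np.c_[w1,-w2],o2-o1,rcond=None)[0]
    a,b=o1+w1*s[0],o2+w2*s[1]; return (a+b)/2,np.linalg.norm(a-b)
def down(deg):
    # tool z down, tool y (closing line) at heading deg in world
    a=np.radians(deg);y=np.array([np.cos(a),np.sin(a),0]);z=np.array([0,0,-1.])
    return np.c_[np.cross(y,z),y,z]
E
python3 - <<'E'
from h import *
for n in('top','side'):
    d=cam(n,n+'0.png'); print(n,{k:np.round(d[k],3).tolist() for k in d if k!='frame'}, 'campos',-np.array(d['R']).T@np.array(d['t']))
    
print(env.get_obs())
E
```

```text
top {'fx': 391.116, 'fy': 391.116, 'cx': 258.211, 'cy': 191.602, 'k1': -0.096, 'R': [[-0.002, -1.0, -0.003], [-0.998, 0.002, -0.069], [0.069, 0.003, -0.998]], 't': [-0.037, 0.493, 1.165]} campos [ 0.41038581 -0.04148065  1.19628031]
side {'fx': 496.405, 'fy': 496.405, 'cx': 254.571, 'cy': 189.904, 'k1': -0.104, 'R': [[0.866, -0.499, 0.01], [-0.346, -0.615, -0.709], [0.36, 0.61, -0.705]], 't': [-0.431, 0.242, 1.347]} campos [-0.02834043 -0.8887498   1.12635142]
{'clock': 0.1, 'joints': array([ 5.97017262e+01,  1.96336130e+01,  8.73719199e+01,  6.41495294e-04,
        7.30735776e+01, -8.36330084e+00]), 'joint_velocities': array([-0.04550299,  0.03845426, -0.20831925,  0.01894966,  0.00851173,
        0.00888271]), 'tau': array([ 1.90386920e-03, -4.34448588e+01, -2.46491057e+01, -7.07096137e-05,
        4.65585515e-03,  1.33520348e-05]), 'tcp_pos': array([0.19590671, 0.48672028, 0.24468386]), 'ee_rot': array([[-9.27607117e-01,  3.73556607e-01, -7.05832648e-04],
       [ 3.73557214e-01,  9.27606382e-01, -1.18674015e-03],
       [ 2.11420245e-04, -1.36449749e-03, -9.99999047e-01]]), 'force': array([ 0.54706137,  0.45036017, -0.68552342]), 'wrist_torque': array([-0.02902255,  0.0027363 , -0.01661882]), 'gripper_force': 0.0, 'grip_width': 0.08558396306875432}
```

View pics/top0.png

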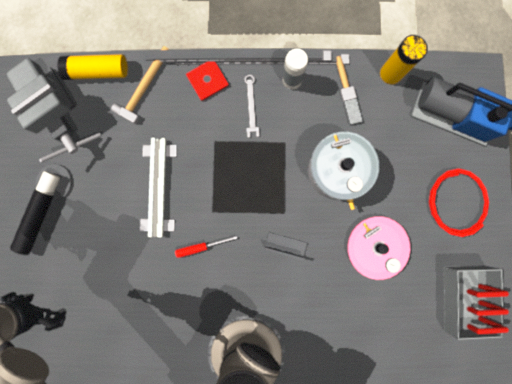

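View pics/side0.png

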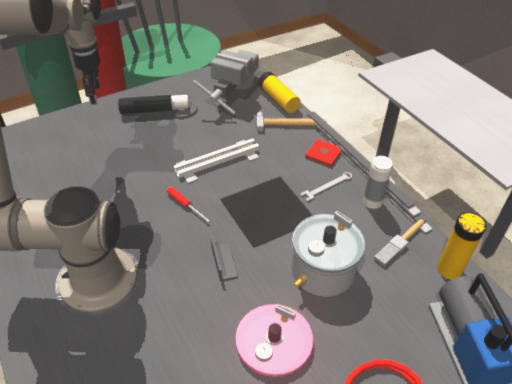

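Top view: the clear lid on the pot is at (346,165), with its tap at (341,142) and gauge at (354,184). The pink look-alike at (380,247) is rejected. The strut is at (157,187) and the mat at (249,177). The side view agrees: pot at (328,250), pink lid at (274,338). Next I'll check the choice in close crops.

```bash
python3 - <<'E'
import cv2,numpy as np
a=cv2.imread('pics/top0.png');b=cv2.imread('pics/side0.png')
c=cv2.resize(a[120:220,300:392],None,fx=4.3,fy=4.3,interpolation=cv2.INTER_CUBIC)
e=cv2.resize(b[200:300,280:376],None,fx=4.1,fy=4.1,interpolation=cv2.INTER_CUBIC)
h=min(c.shape[0],e.shape[0]);cv2.imwrite('pics/c1.png',np.hstack([c[:h],e[:h]]))
c=cv2.resize(a[125:245,130:190],None,fx=4.5,fy=4.5,interpolation=cv2.INTER_CUBIC)
cv2.imwrite('pics/c2.png',c);print(c.shape)
E
```

```text
(540, 270, 3)
```

View pics/c1.png

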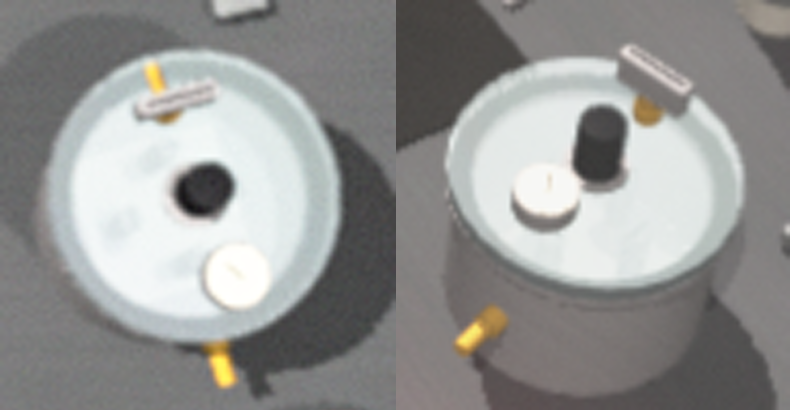

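View pics/c2.png

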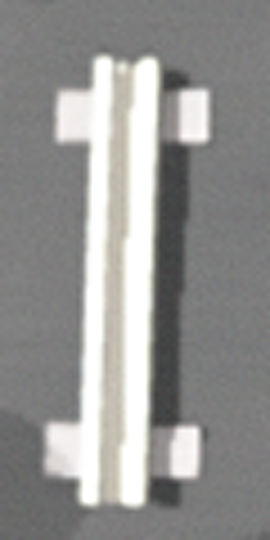

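```bash
python3 - <<'E'
from h import *
T=cam('top');S=cam('side')
for n,p,q,z in [('knob',(349.1,163.3),(330.5,229.8),.171),('tap',(340.9,143.3),(343.2,217.6),.172),('gauge',(355.3,183.7),(316.6,245.9),.158)]:
    print(n,onz(T,*p,z),onz(S,*q,z),two(T,p,S,q))
for p in[(158.2,137.7),(155.1,237)]: print('strut',onz(T,*p,.026))
print('mat',onz(T,249,177,.004))
# disc contour top: bright greenish
f=T['frame'].astype(int)
g=cv2.cvtColor(T['frame'],cv2.COLOR_BGR2GRAY)
m=np.zeros_like(g);m[120:215,300:392]=(g[120:215,300:392]>140)*255
c=max(cv2.findContours(cv2.morphologyEx(m,cv2.MORPH_OPEN,np.ones((5,5))),0,2)[0],key=cv2.contourArea)
h=cv2.convexHull(c)[:,0]
P=np.array([onz(T,u,v,.126)[:2] for u,v in h]);(cx,cy),r=cv2.minEnclosingCircle(P.astype(np.float32));print('disc',cx,cy,r,cv2.fitEllipse(P.astype(np.float32)*1000))
# mat, dark
m=((g<45)*255).astype(np.uint8);m[:, :205]=0;m[:,295:]=0;m[:130]=0;m[220:]=0
c=max(cv2.findContours(m,0,2)[0],key=cv2.contourArea);print('matpx',cv2.minAreaRect(c),onz(T,*cv2.minAreaRect(c)[0],.004))
# nozzle
print('nozzle',onz(T,351.5,205,.09),two(T,(352.6,207.5),S,(295.5,283.5)))
E
```

```text
knob [ 0.55647453 -0.28025866  0.171     ] [ 0.55599838 -0.28103288  0.171     ] (array([ 0.55658273, -0.28045885,  0.17008523]), np.float64(4.9809256963483054e-05))
tap [ 0.61003223 -0.25921871  0.172     ] [ 0.60889625 -0.26427697  0.172     ] (array([ 0.611662  , -0.26067885,  0.16680535]), np.float64(0.0013743516393788673))
gauge [ 0.50324164 -0.29893691  0.158     ] [ 0.50237212 -0.29844391  0.158     ] (array([ 0.50280127, -0.29866545,  0.1580854 ]), np.float64(0.0009806364704101618))
strut [0.65770241 0.26682425 0.026     ]
strut [0.35599877 0.27136467 0.026     ]
mat [ 0.53829623 -0.01024996  0.004     ]
disc 0.5593164563179016 -0.2773226797580719 0.09755820780992508 ((558.8424072265625, -277.9464111328125), (190.6351776123047, 193.3414764404297), 40.01706314086914)Traceback (most recent call last):
  File "<stdin>", line 16, in <module>
ValueError: max() iterable argument is empty
```

```bash
cat >> h.py <<'E'
def ok6(j): return j is not None and abs(j[5])<170
def head(p,deg,deg2=None):
    "choose the half-turn variant reachable for both headings"
    best=None
    for k in(0,180,-180):
        js=[env.ik(p,down(d+k)) for d in ([deg] if deg2 is None else [deg,deg2])]
        if all(ok6(j) for j in js):
            s=max(abs(j[5]) for j in js)
            if best is None or s<best[0]: best=(s,k,js)
    return best[1],best[2]
def st(*k):
    o=env.get_obs(); print('t%.1f'%o['clock'],'tcp',o['tcp_pos'].round(4),'F',o['force'].round(1),'w %.4f g %.1f'%(o['grip_width'],o['gripper_force']),'j6 %.1f'%o['joints'][5],*k); return o
E
python3 - <<'E'
from h import *
tap=np.array([.6117,-.2606]);b=16.5   # closing heading shut (bar at 106.5)
P=lambda z:np.r_[tap,z]
k,js=head(P(.26),b,b-88);print(k,[j.round(1) for j in js])
env.gripper_to(.04)
env.move_pose(P(.26),down(b+k));st()
print(env.move_l(P(.156),guard=8,feed=.08));st()
env.gripper_to(.005,grip_force=40);st()
for i in range(1,9):
    env.move_pose(P(.156),down(b+k-11*i))
st()
d=cam('side','s1.png');f=d['frame'][180:310,260:390];cv2.imwrite('pics/s1.png',cv2.resize(f,None,fx=4,fy=4))
E
```

```text
0 [array([-29.7,  34.5,  60.7,  -0. ,  84.8, -46.2]), array([-29.7,  34.5,  60.7,  -0. ,  84.8,  41.8])]
t3.7 tcp [ 0.612  -0.2596  0.2601] F [ 0.5  0.6 -0. ] w 0.0398 g 0.0 j6 -46.2
False
t5.2 tcp [ 0.612  -0.2608  0.1567] F [-0.4 -0.4 -0.5] w 0.0402 g 0.0 j6 -46.2
t5.5 tcp [ 0.6121 -0.2606  0.1566] F [0.5 0.  3.2] w 0.0115 g 42.8 j6 -46.2
t7.9 tcp [ 0.6124 -0.2619  0.1566] F [ 2.6 -3.5  3.3] w 0.0113 g 43.0 j6 41.4
```

View pics/s1.png

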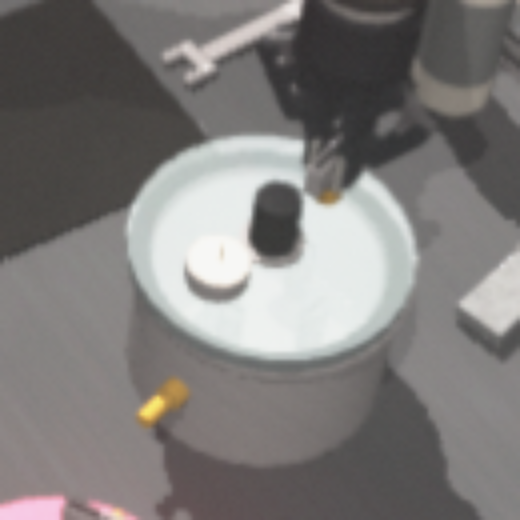

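The tap bar is gripped and turned, and the lid is still seated. I'll release it and check the bar before lifting.

```bash
python3 - <<'E'
from h import *
o=env.get_obs()
env.gripper_to(.04);p=o['tcp_pos'];env.move_l([p[0],p[1],.26]);
env.move_pose([.5,.0,.32],down(109.5-180));st()
T=cam('top');S=cam('side')
a=cv2.resize(T['frame'][120:220,300:392],None,fx=4,fy=4);b=cv2.resize(S['frame'][200:300,280:376],None,fx=4,fy=4)
cv2.imwrite('pics/c3.png',np.hstack([a,b]))
E
```

```text
t10.3 tcp [ 0.5005 -0.0008  0.3196] F [-0.6 -0.6 -0.5] w 0.0404 g 0.0 j6 61.7
```

View pics/c3.png

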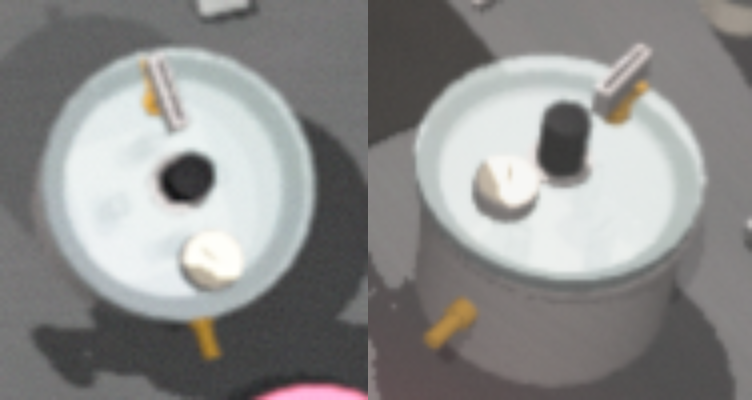

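Bar now runs radially, from (150,60) to (178,126), so the tap is open. Lifting the lid by its knob onto the mat.

```bash
python3 - <<'E'
from h import *
K=np.array([.5567,-.2802]);h=109.5;M=np.array([.538,-.010])
k,_=head(np.r_[K,.25],h);R=down(h+k)
env.gripper_to(.065)
env.move_pose(np.r_[K,.27],R)
print(env.move_l(np.r_[K,.145],guard=8,feed=.1));st()
env.gripper_to(.02,grip_force=60);st()
env.move_l(np.r_[K,.165],feed=.05);st()
env.move_l(np.r_[K,.25],feed=.1);st()
env.move_pose(np.r_[M,.20],R)
env.move_l(np.r_[M,.075],feed=.12)
print(env.move_l(np.r_[M,.046],feed=.03,guard=4));st()
env.gripper_to(.065);st()
env.move_l(np.r_[M,.25],feed=.25)
env.move_pose([.25,.42,.3],down(90));st()
T=cam('top','t2.png');S=cam('side','s2.png')
cv2.imwrite('pics/pot2.png',np.vstack([cv2.resize(T['frame'][115:265,205:395],None,fx=3,fy=3)[:450],]))
E
```

```text
False
t13.3 tcp [ 0.5571 -0.2804  0.1457] F [ 0.  -0.6  0.3] w 0.0648 g 0.0 j6 36.7
t13.7 tcp [ 0.5566 -0.2795  0.1457] F [-1.2  3.6  5.5] w 0.0312 g 60.1 j6 36.7
t14.2 tcp [ 0.5566 -0.2803  0.1649] F [-1.1  0.5 -6.5] w 0.0310 g 59.8 j6 36.7
t15.2 tcp [ 0.5563 -0.28    0.2491] F [ 0.2  0.1 -7.1] w 0.0307 g 59.8 j6 36.7
True
t18.3 tcp [ 0.5377 -0.01    0.0487] F [-0.  -0.8  4.9] w 0.0309 g 60.9 j6 61.3
t18.7 tcp [ 0.5362 -0.0097  0.0472] F [-0.8  0.1  0.6] w 0.0653 g 0.0 j6 61.3
t21.6 tcp [0.2505 0.4197 0.2997] F [ 0.2 -0.   0.3] w 0.0649 g 0.0 j6 -39.7
```

View pics/pot2.png

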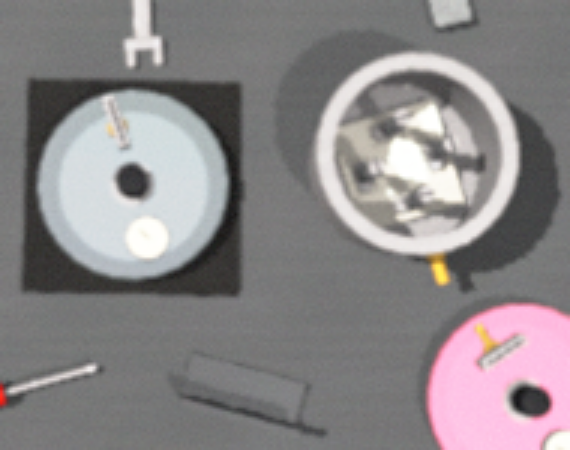

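View pics/s2.png

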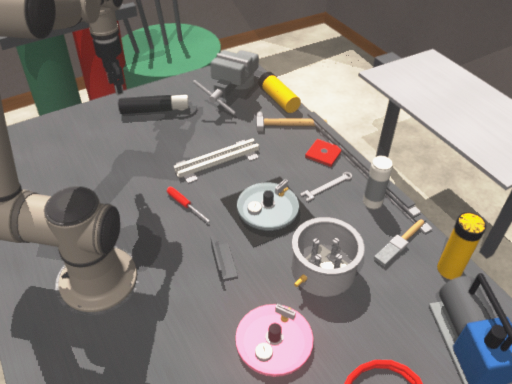

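The lid is flat on the mat, with its knob at about (249,175) in the full top image. The pot is open and the bolts are visible around (350,167). Closer crop next.

```bash
python3 - <<'E'
import cv2,numpy as np
a=cv2.imread('pics/t2.png')[138:198,314:374];b=cv2.imread('pics/s2.png')[218:278,296:360]
f=lambda x:cv2.resize(x,(400,400*x.shape[0]//x.shape[1]),interpolation=cv2.INTER_CUBIC)
c,e=f(a),f(b);h=min(len(c),len(e));g=np.hstack([c[:h],e[:h]]);g=np.clip(g*1.3,0,255).astype(np.uint8)
cv2.imwrite('pics/c4.png',g);print(g.shape)
E
```

```text
(375, 800, 3)
```

View pics/c4.png

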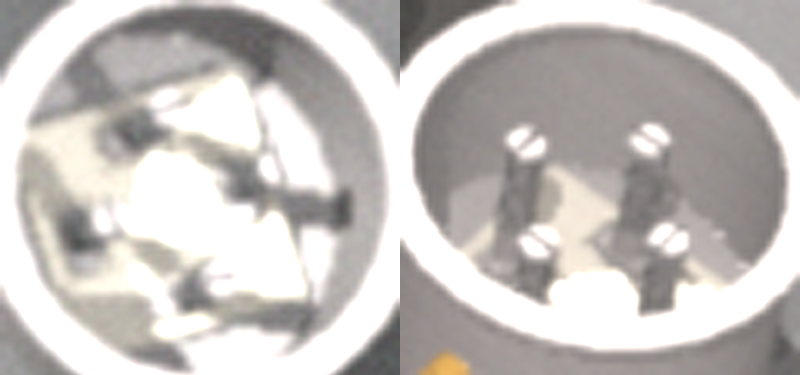

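```bash
python3 - <<'E'
from h import *
T=cam('top');S=cam('side')
print('nozzle',two(T,(352.6,209.5),S,(293.5,285.5)))
t=lambda x,y:(x/6.667+314,y/6.667+138)
B={}
for n,p in dict(A=(526,140),B=(650,138),C=(540,240),D=(668,238)).items():
    P=onz(S,(p[0]-400)/6.25+296,p[1]/6.25+218,.095);B[n]=P
    d=P[:2]-[.5567,-.28]
    # groove directions expected in side view
    g={}
    for ph in range(0,180,15):
        e=.008*np.array([np.cos(np.radians(ph)),np.sin(np.radians(ph)),0]);q=proj(S,P+e)-proj(S,P-e);g[ph]=int(np.degrees(np.arctan2(-q[1],q[0]))%180)
    print(n,P[:3].round(4),'r %.4f ang %.1f'%(np.hypot(*d),np.degrees(np.arctan2(d[1],d[0]))),'toppx in crop',(proj(T,P)-[314,138])*6.667)
print(g)
c=np.mean(list(B.values()),0);print('centre',c)
# rim in top: flange outer circle z=.112
g=cv2.cvtColor(T['frame'],cv2.COLOR_BGR2GRAY);m=np.zeros_like(g);m[120:215,300:392]=(g[120:215,300:392]>150)*255
cs=max(cv2.findContours(m,0,2)[0],key=cv2.contourArea);h=cv2.convexHull(cs)[:,0]
Q=np.array([onz(T,u,v,.112)[:2]*1000 for u,v in h],np.float32);print(cv2.fitEllipse(Q),cv2.minEnclosingCircle(Q))
# strut again & lid on mat
for p in[(158.2,137.7),(155.1,237)]: print(onz(T,*p,.026))
E
```

```text
nozzle (array([ 0.43452634, -0.3140395 ,  0.05438503]), np.float64(0.0046589969755732475))
A [ 0.5467 -0.2439  0.095 ] r 0.0374 ang 105.5 toppx in crop [109.42965527 216.57383465]
B [ 0.5939 -0.2696  0.095 ] r 0.0386 ang 15.6 toppx in crop [167.02462149 107.01538593]
C [ 0.5209 -0.2912  0.095 ] r 0.0375 ang -162.7 toppx in crop [220.50261408 276.6578698 ]
D [ 0.5682 -0.3171  0.095 ] r 0.0388 ang -72.7 toppx in crop [278.16808771 166.60114906]
{0: 26, 15: 42, 30: 60, 45: 79, 60: 98, 75: 115, 90: 130, 105: 144, 120: 156, 135: 168, 150: 179, 165: 12}
centre [ 0.55743268 -0.28044988  0.095     ]
((558.8119506835938, -278.7505187988281), (191.04710388183594, 192.61048889160156), 48.56015396118164) ((558.9776000976562, -278.9712219238281), 96.7984848022461)
[0.65770241 0.26682425 0.026     ]
[0.35599877 0.27136467 0.026     ]
```

```bash
python3 - <<'E'
from h import *
fs=[cam('side')['frame'].astype(float) for _ in range(6)];f=np.mean(fs,0)
im=f.clip(0,255).astype(np.uint8)
o=[]
for n,(x,y) in dict(A=(316.2,240.4),B=(336,240.1),C=(318.4,256.4),D=(338.9,256.1)).items():
    s=im[int(y)-7:int(y)+8,int(x)-7:int(x)+8];o.append(cv2.resize(s,(380,290*1),interpolation=cv2.INTER_CUBIC) if 0 else cv2.resize(s,(290,290),interpolation=cv2.INTER_CUBIC))
cv2.imwrite('pics/gr.png',np.vstack([np.hstack(o[:2]),np.hstack(o[2:])]))
E
```

```text
(no output)
```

View pics/gr.png

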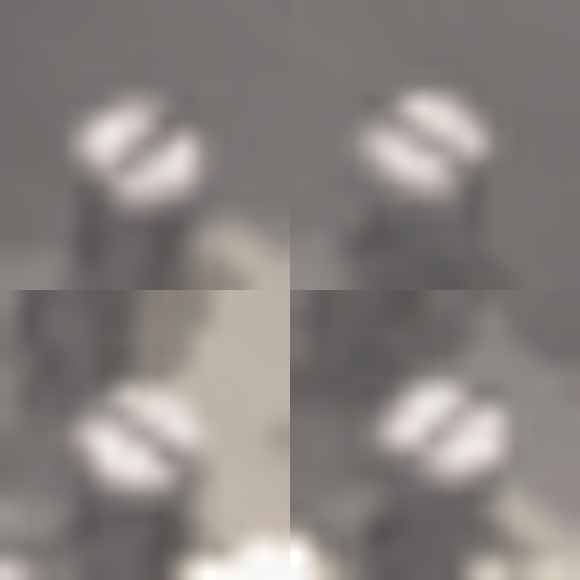

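All four bolts are present. A and D have grooves "/" (about 16°), B and C have "\" (about 106°), which agrees with a pot heading of about 16°. Next: intensity profiles across the strut from both cameras, to centre the slot.

```bash
cat >> h.py <<'E'
def profile(d,p0,hd,L=.075,z=.026,w=.035):
    "mean grey across strut, offsets s along strut y"
    g=cv2.cvtColor(d['frame'],cv2.COLOR_BGR2GRAY).astype(np.float32)
    a=np.radians(hd);ux=np.array([np.cos(a),np.sin(a)]);uy=np.array([-ux[1],ux[0]])
    s=np.arange(-w,w+1e-6,.001);X=np.linspace(-L,L,60)
    uv=np.array([[proj(d,np.r_[p0+x*ux+k*uy,z]) for x in X] for k in s],np.float32)
    return s,cv2.remap(g,uv[...,0],uv[...,1],cv2.INTER_LINEAR)
E
python3 - <<'E'
from h import *
p0=np.array([.5069,.2691])
for n in('top','side'):
    d=cam(n)
    s,I=profile(d,p0,-.86);print(n,' '.join('%d:%d'%(k*1000,v) for k,v in zip(s,I.mean(1))))
    for h in(-2,-1.5,-1,-.5,0): 
        _,J=profile(d,p0,h);print(h,round(float(np.abs(np.diff(J.mean(1))).max()),1),end=' | ')
    print()
E
```

```text
top -35:66 -34:66 -33:66 -32:66 -31:66 -30:66 -28:67 -27:67 -26:70 -25:75 -24:84 -23:97 -22:117 -21:140 -20:168 -19:198 -18:224 -17:241 -16:249 -15:253 -14:254 -13:254 -12:255 -11:255 -10:255 -9:255 -8:254 -7:254 -6:253 -5:251 -4:244 -3:233 -2:221 -1:210 0:199 0:190 1:185 2:183 3:183 4:183 5:182 6:181 7:181 8:183 9:188 10:197 11:212 12:227 13:239 14:247 15:252 16:254 17:254 18:254 19:254 20:253 21:250 22:241 23:224 24:202 25:178 26:156 27:139 28:127 29:122 30:120 31:120 32:120 33:120 34:121 35:121
-2 27.8 | -1.5 29.0 | -1 29.1 | -0.5 29.1 | 0 28.8 | 
side -35:136 -34:138 -33:140 -32:141 -31:141 -30:141 -28:142 -27:143 -26:145 -25:149 -24:155 -23:163 -22:174 -21:187 -20:200 -19:213 -18:224 -17:232 -16:238 -15:242 -14:244 -13:245 -12:245 -11:244 -10:243 -9:240 -8:236 -7:229 -6:220 -5:210 -4:199 -3:188 -2:178 -1:170 0:163 0:157 1:154 2:152 3:151 4:151 5:152 6:155 7:161 8:169 9:181 10:194 11:207 12:218 13:228 14:235 15:239 16:242 17:244 18:244 19:244 20:242 21:239 22:233 23:225 24:214 25:201 26:187 27:173 28:161 29:151 30:144 31:140 32:137 33:135 34:134 35:133
-2 13.6 | -1.5 14.0 | -1 14.2 | -0.5 14.0 | 0 13.9 |
```

```bash
cat >> h.py <<'E'
SH=-1.0
def pick(b,hx,place_xy):
    "b: shank xy, hx: heading of head x; closing line across the head. returns k"
    c=hx+90
    best=None
    for k in(0,180,-180):
      for m in(0,180,-180):
        for t in(90,-90):
          js=[env.ik(np.r_[b,.08],down(c+k)),env.ik(np.r_[place_xy,.1],down(SH+90+m)),env.ik(np.r_[place_xy,.1],down(SH+90+m+t))]
          if all(ok6(j) for j in js):
            v=abs(js[0][5]-js[1][5])+.5*max(abs(j[5]) for j in js)
            if best is None or v<best[0]: best=(v,k,m,t)
    _,k,m,t=best
    env.gripper_to(.03)
    env.move_pose(np.r_[b,.20],down(c+k))
    hit=env.move_l(np.r_[b,.075],guard=8,feed=.1);st('hit',hit)
    if hit: return None
    env.gripper_to(.008,grip_force=60);st()
    env.move_l(np.r_[b,.23],feed=.15);o=st()
    return m,t
def fit(p,m,t,offs=(0,)):
    R=down(SH+90+m);last=None
    for i,dy in enumerate(offs):
        q=np.r_[p[0],p[1]+dy]
        if i==0: env.move_pose(np.r_[q,.16],R)
        env.move_l(np.r_[q,.102],feed=.1)
        hit=env.move_l(np.r_[q,.0715],feed=.03,guard=4);o=st('dy',dy,hit)
        if o['tcp_pos'][2]<.078: return q
        env.move_l(np.r_[q,.102],feed=.05)
    return None
def turn(q,m,t,z):
    for a in(30,60,90): env.move_pose(np.r_[q,z],down(SH+90+m+t*a/90))
    o=st('turned')
E
python3 - <<'E'
from h import *
p=np.array([.402,.2691+.0042])
r=pick(np.array([.5467,-.2441]),16.5,p);print(r)
if r:
    q=fit(p,*r,offs=(0,.0018,-.0018,.0036,-.0036));print(q,r)
E
```

```text
t26.3 tcp [ 0.5462 -0.244   0.0797] F [-0.3 -0.9  4.8] w 0.0301 g 0.5 j6 42.1 hit True
None
```

The outer finger linkage touched the flange before the planned depth was reached. I'll grip 8 mm higher with a narrower opening.

```bash
sed -i 's/np.r_\[b,.075\]/np.r_[b,.083]/; s/gripper_to(.03)/gripper_to(.026)/; s/,.102\]/,.110]/g; s/,.0715\]/,.0795]/; s/<.078/<.086/; s/,.16\],R/,.17],R/' h.py
python3 - <<'E'
from h import *
p=np.array([.402,.2691+.0042])
env.move_l(np.r_[env.get_obs()['tcp_pos'][:2],.2],feed=.15)
r=pick(np.array([.5467,-.2441]),16.5,p);print(r)
if r:
    q=fit(p,*r,offs=(0,.0018,-.0018,.0036,-.0036));print(q,r)
E
```

```text
t29.1 tcp [ 0.5471 -0.2443  0.0837] F [-0.2  0.3  0.2] w 0.0262 g 0.0 j6 42.1 hit False
t29.3 tcp [ 0.547  -0.2442  0.0839] F [-1.3  1.9  5.4] w 0.0138 g 58.6 j6 42.1
t30.5 tcp [ 0.5462 -0.2439  0.2288] F [-0.2 -0.7 -2.4] w 0.0136 g 58.5 j6 42.1
(180, 90)
t34.0 tcp [0.4018 0.2733 0.0813] F [-0.7  0.4  5.2] w 0.0141 g 59.2 j6 116.2 dy 0 True
[0.402  0.2733] (180, 90)
```

```bash
cat >> h.py <<'E'
def release(q):
    o=env.get_obs();env.gripper_to(.03)
    env.move_l(np.r_[q,.2],feed=.15);st('released')
E
python3 - <<'E'
from h import *
q=np.array([.402,.2733]);turn(q,180,90,.0818)
release(q)
env.move_pose([.5467,-.2441,.3],down(106))
S=cam('side');T=cam('top')
a=cv2.resize(S['frame'][125:190,165:265],(500,325),interpolation=cv2.INTER_CUBIC);b=cv2.resize(T['frame'][195:245,140:180],(260,325),interpolation=cv2.INTER_CUBIC)
cv2.imwrite('pics/b1.png',np.hstack([a,b]))
E
```

```text
t35.7 tcp [0.402  0.2733 0.0818] F [ 0.2  0.4 -1.2] w 0.0137 g 58.6 j6 26.4 turned
t37.0 tcp [0.4015 0.2731 0.1992] F [-0.5  1.6 -0.2] w 0.0298 g 0.0 j6 26.2 released
```

View pics/b1.png

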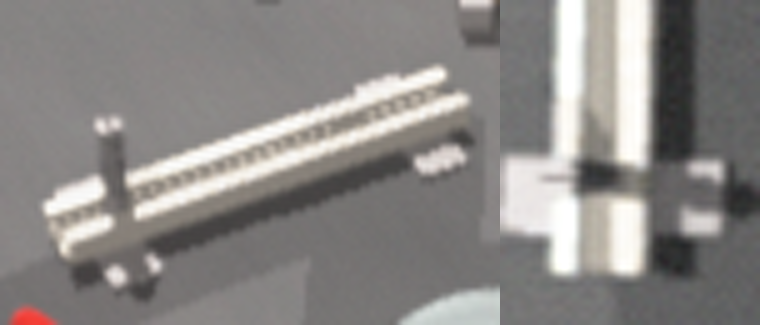

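The bolt stands upright in the slot (side crop, top at (108,125)), with the strut in place. Now the other three, checking for strut shifts before each fit.

```bash
cat >> h.py <<'E'
def crop(f,w='strut'):
    s=(slice(120,255),slice(115,205)) if w=='strut' else (slice(130,225),slice(205,295))
    return np.ascontiguousarray(cv2.cvtColor(f,cv2.COLOR_BGR2GRAY)[s].astype(np.float32))
def shift(ref,w='strut'):
    a=crop(cv2.imread('pics/'+ref),w);b=crop(env.get_image('top')['frame'],w)
    return cv2.phaseCorrelate(a,b,cv2.createHanningWindow(a.shape[::-1],cv2.CV_32F)),float(np.abs(a-b).mean())
E
python3 - <<'E'
from h import *
import sys
cam('top','ref.png')
B=[((.5939,-.2698),108),((.5209,-.2914),106.5),((.5682,-.3173),16.5)]
for (b,hx),x in zip(B,(.612,.472,.542)):
    p=np.array([x,.2733-(x-.402)*np.tan(np.radians(1.0))])
    r=pick(np.array(b),hx,p);print(r)
    if r is None: break
    s=shift('ref.png'),shift('ref.png','lid');print('shift strut',np.round(s[0][0][0],2),s[0][1],'lid',np.round(s[1][0][0],2),s[1][1])
    if np.hypot(*s[0][0][0])>1: print('strut moved');break
    q=fit(p,*r,offs=(0,.0018,-.0018,.0036,-.0036))
    if q is None: break
    turn(q,*r,env.get_obs()['tcp_pos'][2]+.0005)
    release(q)
    env.move_pose([.55,-.28,.3],down(106));cam('top','ref.png')
st('end')
E
```

```text
t42.5 tcp [ 0.5943 -0.27    0.0838] F [-0.4  0.1  0.5] w 0.0259 g 0.0 j6 -49.2 hit False
t42.7 tcp [ 0.5945 -0.27    0.084 ] F [0.7 0.  3.9] w 0.0139 g 58.5 j6 -49.2
t43.9 tcp [ 0.5934 -0.2695  0.2287] F [ 0.4 -0.4 -2. ] w 0.0142 g 58.5 j6 -49.2
(0, -90)
shift strut [-0.03  0.61] 2.8352296352386475 lid [0.05 0.  ] 4.625380039215088
t47.5 tcp [0.6117 0.2696 0.0815] F [-0.9  0.2  4.8] w 0.0139 g 59.2 j6 -71.8 dy 0 True
t49.2 tcp [0.612  0.2697 0.0819] F [-0.2  0.6 -0.9] w 0.0140 g 58.6 j6 18.0 turned
t50.5 tcp [0.6115 0.2695 0.1989] F [ 0.7  0.7 -0.5] w 0.0300 g 0.0 j6 18.2 released
t55.8 tcp [ 0.5213 -0.2917  0.0837] F [ 0.8  0.  -0.3] w 0.0260 g 0.0 j6 -53.1 hit False
t56.0 tcp [ 0.5214 -0.2917  0.0839] F [0.5 0.4 4. ] w 0.0140 g 58.5 j6 -53.1
t57.2 tcp [ 0.5204 -0.2911  0.2288] F [-0.2  0.1 -1.1] w 0.0138 g 58.5 j6 -53.1
(0, -90)
shift strut [0.02 0.52] 1.3880220651626587 lid [ 0.14 -0.01] 3.7798831462860107
t60.9 tcp [0.4718 0.2721 0.0814] F [-0.3  0.2  4.4] w 0.0138 g 59.2 j6 -67.1 dy 0 True
t62.6 tcp [0.472  0.2721 0.0819] F [-0.1  0.5 -1.8] w 0.0141 g 58.5 j6 22.7 turned
t63.9 tcp [0.4715 0.2719 0.1992] F [ 0.2  0.3 -0.4] w 0.0302 g 0.0 j6 22.9 released
t70.5 tcp [ 0.5686 -0.3176  0.0838] F [ 0.2 -0.3  0.2] w 0.0263 g 0.0 j6 37.6 hit False
t70.8 tcp [ 0.5685 -0.3173  0.084 ] F [0.4 2.2 5.7] w 0.0139 g 58.6 j6 37.6
t71.9 tcp [ 0.5678 -0.317   0.2287] F [ 0.3 -0.3 -0.7] w 0.0141 g 58.5 j6 37.6
(180, 90)
shift strut [-0.02  0.45] 2.0861165523529053 lid [0.   0.04] 4.645146369934082
t75.7 tcp [0.5418 0.2709 0.0814] F [0.1 0.7 3.8] w 0.0140 g 59.1 j6 110.3 dy 0 True
t77.4 tcp [0.542  0.2708 0.0819] F [-0.4  0.2 -1.9] w 0.0141 g 58.5 j6 20.6 turned
t78.7 tcp [0.5415 0.2707 0.199 ] F [-0.3 -0.5 -0.5] w 0.0300 g 0.0 j6 20.3 released
t81.1 tcp [ 0.5502 -0.2795  0.2998] F [-0.7  0.1 -0.8] w 0.0301 g 0.0 j6 -140.1 end
```

```bash
python3 - <<'E'
from h import *
env.move_pose([.35,-.30,.33],down(109.5-180));st()
S=cam('side','s5.png');T=cam('top','t5.png')
f=lambda x,w,h:cv2.resize(x,(w,h),interpolation=cv2.INTER_CUBIC)
a=f(S['frame'][125:225,165:310],500,345);b=f(T['frame'][125:245,135:185],250,590);c=f(T['frame'][132:222,205:295],245,245)
im=np.zeros((590,750,3),np.uint8);im[:345,:500]=a;im[:,500:]=b;im[345:,:245]=c;im[345:,250:495]=f(T['frame'][120:210,305:395],245,245)
cv2.imwrite('pics/b4.png',im)
E
```

```text
t83.5 tcp [ 0.3501 -0.3     0.33  ] F [ 0.8  0.6 -0.1] w 0.0301 g 0.0 j6 20.3
```

View pics/b4.png

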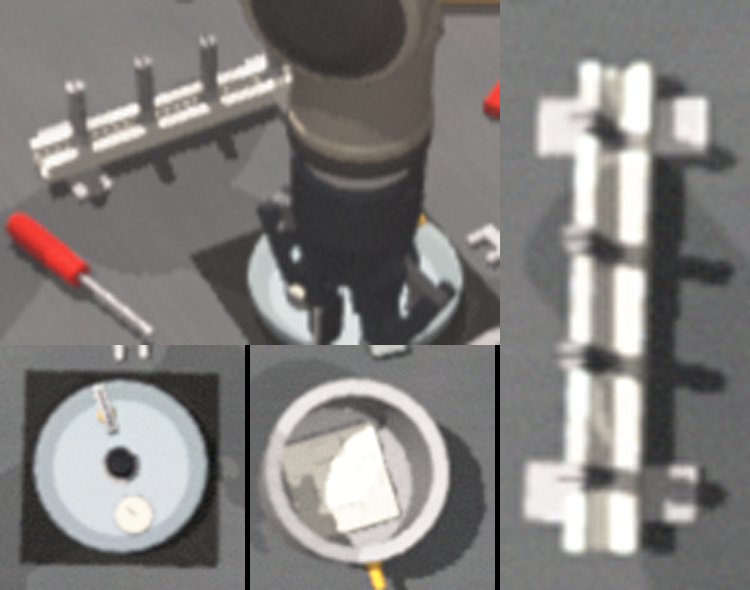

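All four bolts stand across the slot, the pot is empty, and the lid is on the mat. Check that the lid hasn't shifted since it was laid down, then put it back the way it came.

```bash
python3 - <<'E'
from h import *
s=shift('t2.png','lid');print(s)
assert np.hypot(*s[0][0])<.6
K=np.array([.5567,-.2802]);h=109.5;M=np.array([.538,-.010])
k,_=head(np.r_[K,.25],h);R=down(h+k)
env.gripper_to(.065)
env.move_pose(np.r_[M,.2],R)
print(env.move_l(np.r_[M,.048],guard=8,feed=.1));st()
env.gripper_to(.02,grip_force=60);st()
env.move_l(np.r_[M,.12],feed=.08);env.move_l(np.r_[M,.25],feed=.15);st()
env.move_pose(np.r_[K,.25],R);env.pause(.3)
env.move_l(np.r_[K,.163],feed=.12);st()
hit=env.move_l(np.r_[K,.143],feed=.02,guard=5);o=st('hit',hit)
E
```

```text
(((0.08773647466560419, 0.14062896267119385), 0.8771894057591756), 5.828186988830566)
False
t87.1 tcp [ 0.5384 -0.0101  0.0486] F [-0.  -0.3 -0.1] w 0.0653 g 0.0 j6 61.3
t87.5 tcp [ 0.5382 -0.0099  0.0485] F [-2.1  0.9  4.9] w 0.0309 g 59.2 j6 61.3
t89.6 tcp [ 0.5374 -0.0099  0.2488] F [-0.2  0.7 -8. ] w 0.0311 g 59.9 j6 61.3
t91.8 tcp [ 0.5572 -0.2805  0.1639] F [-0.1 -0.3 -6.3] w 0.0310 g 59.9 j6 36.7
t92.6 tcp [ 0.5565 -0.2801  0.1455] F [0.3 0.6 7.5] w 0.0309 g 61.0 j6 36.7 hit True
```

```bash
python3 - <<'E'
from h import *
K=np.array([.5567,-.2802]);env.gripper_to(.065);st()
env.move_l(np.r_[K,.27],feed=.15)
tap=np.array([.6117,-.2606]);P=lambda z:np.r_[tap,z];b=16.5
k,_=head(P(.26),b,b-87)
env.gripper_to(.036)
env.move_pose(P(.26),down(b+k-87))
hit=env.move_l(P(.156),guard=8,feed=.08);st(hit)
if not hit:
    env.gripper_to(.005,grip_force=40);st()
    for i in range(1,10): env.move_pose(P(.156),down(b+k-87+10*i))
    st()
    env.gripper_to(.04);env.move_l(P(.26))
    env.move_pose([.3,.38,.33],down(90));st()
    T=cam('top','t6.png');S=cam('side','s6.png')
    print(shift('t5.png'))
    f=lambda x,w,h:cv2.resize(x,(w,h),interpolation=cv2.INTER_CUBIC)
    cv2.imwrite('pics/c6.png',np.hstack([f(T['frame'][120:220,300:392],368,400),f(S['frame'][200:300,280:376],384,400)]))
E
```

```text
t93.0 tcp [ 0.5553 -0.2793  0.1431] F [ 0.2  0.9 -0.9] w 0.0649 g 0.0 j6 36.7
t96.2 tcp [ 0.612  -0.2607  0.1567] F [0.4 0.5 0.6] w 0.0359 g 0.0 j6 40.8 False
t96.5 tcp [ 0.6123 -0.2613  0.1569] F [ 1.7 -3.3  2.5] w 0.0117 g 42.7 j6 40.8
t99.2 tcp [ 0.6122 -0.2602  0.1569] F [1.6 0.4 6.3] w 0.0116 g 44.0 j6 -48.9
t102.9 tcp [0.3006 0.3797 0.3298] F [ 0.  -0.3 -0.1] w 0.0401 g 0.0 j6 -47.4
(((0.02958317655711795, 0.550124084038913), 0.7466054732711227), 5.336238861083984)
```

View pics/c6.png

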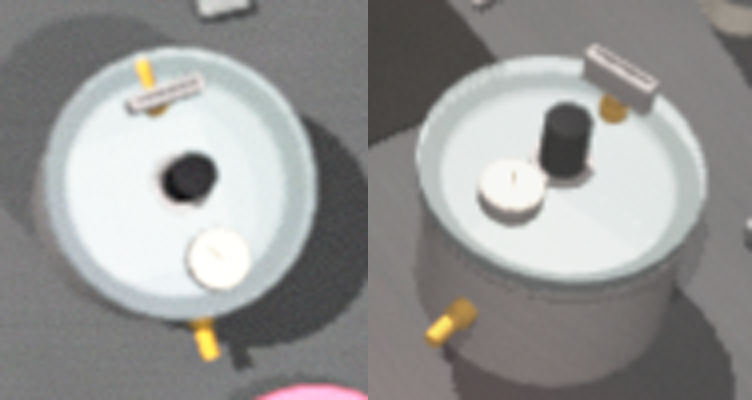

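The picture matches the starting state: lid seated, tap bar tangential and so shut.

```bash
python3 -c "
from h import *
print(env.finish_job())"
```

```text
the job is handed in; nothing more can be done
None
```

I handed the job in at about 103 s: all four bolts stand turned across under the lips of the strut, the lid is back on the pot and its tap is shut; the hand-in gave no verdict.

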